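Clamp the grinding tile in its spring holder

ROBOT

A 7-joint arm with a two-finger parallel gripper is mounted at the origin on the work surface; the furniture and walls round the work are solid. World frame = base frame: x ahead of the robot, y to its left, z up, the work surface at z = 0. Lengths are in m, angles in rad, forces in N, time in s.
With the tool pointing down it reaches from about 0.35 to 0.9 m from the base axis. Payload 19.9 kg.
Tool frame: the origin (TCP) lies between the finger pads; the fingertips stand 19 mm ahead of it and the grasp point (between the pads) is the TCP; z points along the fingers, y is the line along which they close (so a half turn about z gives the same grasp; the last joint's range is limited). The gripper opens to 94 mm and grips with 3 to 60 N. Pads are 16 mm wide; open, the fingers measure 119 mm over their backs; the gripper's body (75 mm by 177 mm) begins 78 mm behind the grasp point.
Start: joints at [1.264, 0.417, -0.01, 1.614, 0.005, 1.111, -0.053], TCP at [0.164, -0.603, 0.224] pointing down, gripper open.
Joint ranges: [-2.81, 2.81], [-0.39, 2.02], [-1.27, 1.25], [0.06, 2.57], [-1.19, 4.33], [0.19, 2], [-2.82, 2.82]. Speed limits (rad/s): [1.89, 1.89, 2.39, 2.39, 3.01, 3.01, 3.01].

INTERFACE

Orientations are given as a 3x3 rotation matrix whose columns are the frame's x, y, z axes.
In Python, from rig import robot gives the robot as it stands. Calls block until the motion is done:
- robot.move_ptp(position, orientation): joint-space move of the TCP to a pose.
- robot.move_linear(position, velocity=0.15, frame=None, threshold=None): straight line of the TCP; frame=None keeps the orientation; velocity is the mean speed in m/s. With threshold (N) it stops when the force on the tool has changed by that much, and returns True; else False.
- robot.goto_joints(angles): joint-space move.
- robot.gripper_to(opening): finger opening in m; the grip force is fixed at half the most; returns when the fingers have stopped.
- robot.pause(seconds).
- robot.ik(position, orientation): joint angles nearest the present ones, or None.
- robot.get_state(): the state.
- robot.grab_frame(name): name is "scene" or "side" or "wrist"; returns the picture (400x640x3 uint8, red, green, blue); there is no depth.
- robot.camera_info(name): a dict with "fx", "fy", "cx", "cy" (pixels), "dist" ([k1, k2, p1, p2, k3] as OpenCV has them; the pictures are not rectified), "rvec" (rotation vector, rad) and "tvec" (3), from world to camera coordinates, as OpenCV has them. Camera axes: x right, y down, z forward; pixel columns grow to the right and rows downward; lengths in m; the calibration is good to about 2 mm. A picture is of the moment at which its call begins: read the wrist's pose just before it. camera_info takes no time and is no camera call; for the wrist camera it gives the pose at the moment of the call.
A pose or a line that the arm cannot do raises robot.PlanningError and nothing moves.
- robot.sign_off(): hands the job in; it is judged then, once.
The state is a dict: "time": time; "qpos": joint angles; "joint_vel": joint speeds; "effort": joint torques, N m; "ee_pos": TCP position; "tool_rot": TCP orientation; "force": force on the tool from outside, world axes, zero at the start; "moment": the same for the moment, N m; "opening": finger opening in m; "grasp_force": force on a finger pad.
Only numpy, scipy, OpenCV 4.12 (cv2) and the standard library are available. Lean on these libraries where they do the work, as an engineer would, in place of code of your own. Each camera call takes 0.05 s, during which the arm holds its last target. There are 200 camera calls.

TASK

Clamp the square grinding tile in the wooden holder, ready for mulling pigment: draw the holder's curved steel arm back by its upright pin until it stays back, slide the tile flat along the table (do not pick it up) until it sits square and snug against both fixed wooden edges, then push the arm forward off its back stop so that it springs shut and bears on the tile's free corner. Leave the muller, the ink dish and the small spice jar where they stand.

Things in the scene. Friction and masses are not known exactly. Their poses are not given: they have to be found in the camera images.
- holder: Fixed wooden holder. Origin: on the table (z = 0) where the clamped tile's centre belongs; x, y along the tile's sides. Inner faces of its fixed edges: far bar at x = +75 mm (y -40 to +95, flared outwards to y -70), side bar at y = +75 mm (x -175 to +75); both 20 mm thick, 18 mm high. Open to -y, no floor. A foot (x -166 to -132, y -26 to +75, 10 mm high, 26 at its spring) carries the arm.
- clip_pivot (a point): The upright pivot axis of the curved arm, at table height; in the holder's frame at x = -149, y = -11 mm. The pivot's metal head is 22 mm wide and reaches 31 mm above the table.
- clip_pin (a point): Point on the axis of the arm's upright pin, 45 mm above the table; moves with the arm. The pin is 14 mm across, its top at z = 60 mm, its axis 104 mm from the pivot axis. The arm is a 12 mm round steel bar bowed towards the tile, 1 to 13 mm above the table (higher at the pivot), ending 17 mm past the pin's axis.
- clip_arm (a joint): Arm angle, rad: 0 shut (pin 84 mm in x, -61 mm in y from the pivot, holder's frame); grows clockwise from above as it is drawn back, to a stop at 0.9 (pin straight out to -y). Over-centre: below 0.62 it springs shut, above it springs to the stop and stays. About 5 N at the pin starts it back, 3.5 N forward from the stop; damped, swings in under 1 s. Rests at about 0.19 on the clamped tile.
- tile: Square pale grinding tile with a dry ochre smear, 150 x 150 x 11 mm, about 0.45 kg, lying loose on the table to the right (-y) of the holder. Origin: centre of its underside; x and y along its sides, z up. At the start it is turned up to 0.3 rad from the holder.
- muller: White ceramic muller, waisted, 52 mm across, 92 mm tall, standing on the table; origin under its centre. Bystander.
- dish: Round clear dish, 78 mm across, 38 mm tall; origin under its centre. Bystander.
- jar: Small round lidded jar, 44 mm across, 59 mm tall; origin under its centre. Bystander.

How it is judged:
On the way, in this order (a step that is already met when the one before it is completed fails the run):
1. the curved arm is drawn back and stays back (value of joint clip_arm above 0.8 rad), for 0.2 s.
2. with the arm still back, the tile lies square and snug against both fixed edges (within 4 mm and 0.03 rad) (value of joint clip_arm above 0.7 rad and x of tile in the frame of holder above -0.004 m and y of tile in the frame of holder above -0.004 m and angle between the x axis of tile and the x axis of holder, either way round below 0.03 rad), for 0.2 s.
At the end, for the whole second after the job is handed in: The tile lies flat on the table, at rest, its centre within 4 mm of the holder's origin along x and y and square to the holder within 0.03 rad, touching both fixed edges; the arm has sprung shut on the tile's corner (joint 0.10 to 0.26 rad) and is at rest (x of tile in the frame of holder between -0.004 and 0.004 m and y of tile in the frame of holder between -0.004 and 0.004 m and angle between the x axis of tile and the x axis of holder, either way round below 0.03 rad and height (world z) of tile below 0.005 m and angle between tile's own z axis and vertical below 0.05 rad and value of joint clip_arm between 0.1 and 0.26 rad and linear speed of tile below 0.01 m/s and velocity of joint clip_arm between -0.05 and 0.05 rad/s).
It fails at once if the tile is picked up or tipped instead of slid (height (world z) of tile above 0.02 m or angle between tile's own z axis and vertical above 0.25 rad).
It fails at once if the muller, the dish or the jar is disturbed (moved 25 mm) (distance of any of muller, dish, jar from where it was at the start of the episode above 0.025 m).
It also fails if it takes over 67 s, if anything falls off the work surface, if the arm or the gripper's body presses on something with over 40 N, if the wrist force passes 120 N, or if a joint passes its speed limit or range.

## Working session

There is one attempt and no reset: what is moved stays moved. The work goes in short steps, each a Python script; the robot and the scene stay as the last script left them, time stands still between calls to the robot, and variables do not carry over. Pictures are saved under pics/ and viewed, at most 13 in all, crops included, and the job is handed in when it is done.

```bash
mkdir -p pics; ls
python3 - <<'E'
from rig import robot
import cv2
for n in("scene","side","wrist"):
    cv2.imwrite(f"pics/{n}0.png",robot.grab_frame(n)[:,:,::-1]); i=robot.camera_info(n); print(n,i)
print(robot.get_state())
E
```

```text
pics
scene {'fx': 386.26334524068153, 'fy': 386.26334524068153, 'cx': 320.20002600558604, 'cy': 203.53915692095302, 'dist': array([-0.09688701,  0.        ,  0.        ,  0.        ,  0.        ]), 'rvec': array([ 0.52945145, -2.39513182,  1.57773821]), 'tvec': array([0.41528855, 0.17494816, 0.93176499])}
side {'fx': 464.7796908431825, 'fy': 464.7796908431825, 'cx': 321.1974022448071, 'cy': 204.51293710886426, 'dist': array([-0.00100017,  0.        ,  0.        ,  0.        ,  0.        ]), 'rvec': array([ 0.36823462, -2.73642047,  1.21752456]), 'tvec': array([0.45713781, 0.17430958, 1.06838421])}
wrist {'fx': 321.4620962257993, 'fy': 321.4620962257993, 'cx': 321.7251101310991, 'cy': 200.74076140796794, 'dist': array([0.00717923, 0.        , 0.        , 0.        , 0.        ]), 'rvec': array([-2.3396351 ,  1.78620482,  0.21673017]), 'tvec': array([-0.62404857, -0.0250886 ,  0.39073199])}
{'time': 0.15, 'qpos': array([ 1.26347571,  0.41782401, -0.01029559,  1.61398585,  0.00469859,
        1.11070403, -0.05301038]), 'joint_vel': array([-3.54162257e-05, -2.53918864e-03, -1.23978461e-03, -8.12083320e-04,
       -1.95783968e-03,  3.31574624e-04, -1.16676759e-04]), 'effort': array([ 1.22942187e-03, -8.51542211e+01,  6.39183652e-01, -4.26138282e+01,
       -4.87733027e-02,  1.71603716e-02,  9.40272116e-05]), 'ee_pos': array([ 0.16411253, -0.6028098 ,  0.22399808]), 'tool_rot': array([[ 9.64879953e-01,  2.62691034e-01, -3.10206118e-04],
       [ 2.62691206e-01, -9.64879589e-01,  8.42470220e-04],
       [-7.80021784e-05, -8.94371046e-04, -9.99999597e-01]]), 'force': array([-0.08917322,  0.12960829, -1.04598628]), 'moment': array([ 0.03452054,  0.01971992, -0.04255877]), 'grasp_force': 0.0, 'opening': 0.09380507279891517}
```

View pics/scene0.png

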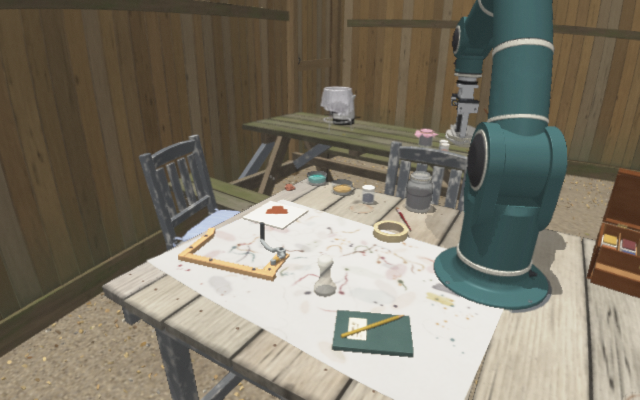

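View pics/side0.png

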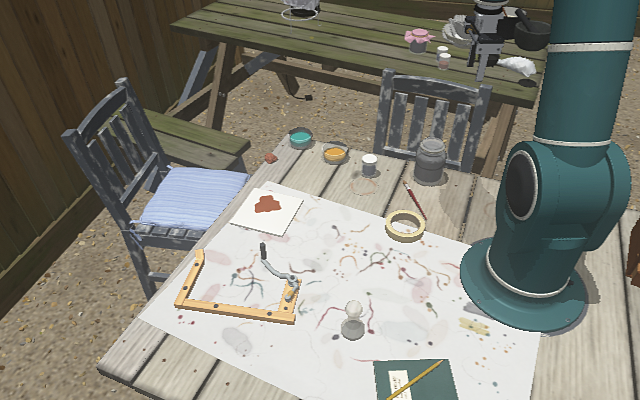

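The tile is at side pixel (267,212), the holder at (180–300, 250–320), and the muller at (352,335). The dish and jar are near (335,155) and (370,165). I'll zoom in.

```bash
cat > h.py <<'E'
import numpy as np, cv2
def ray(i,px,z=0.):
    K=np.array([[i['fx'],0,i['cx']],[0,i['fy'],i['cy']],[0,0,1]])
    p=cv2.undistortPoints(np.array(px,float).reshape(-1,1,2),K,i['dist']).reshape(-1,2)
    R=cv2.Rodrigues(i['rvec'])[0]; C=-R.T@i['tvec']
    d=np.c_[p,np.ones(len(p))]@R
    return C+d*((np.broadcast_to(z,len(p))-C[2])/d[:,2])[:,None]
def proj(i,P):
    K=np.array([[i['fx'],0,i['cx']],[0,i['fy'],i['cy']],[0,0,1]])
    return cv2.projectPoints(np.array(P,float).reshape(-1,1,3),i['rvec'],i['tvec'],K,i['dist'])[0].reshape(-1,2)
E
python3 - <<'E'
import cv2
a=cv2.imread("pics/side0.png")[180:330,165:365]
cv2.imwrite("pics/c1.png",cv2.resize(a,None,fx=4,fy=4,interpolation=cv2.INTER_CUBIC))
E
```

```text
(no output)
```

View pics/c1.png

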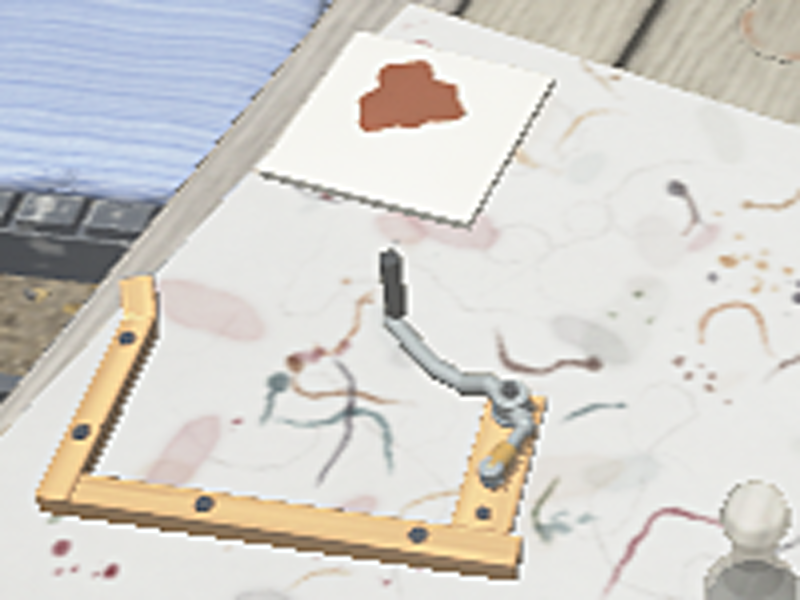

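```bash
cat > m.py <<'E'
from h import *
from rig import robot
i=robot.camera_info("side")
c=lambda L:[((x+.5)/4-.5+165,(y+.5)/4-.5+180) for x,y in L]
def rigid(A,B):
    a=A-A.mean(0);b=B-B.mean(0); t=np.arctan2((a[:,0]*b[:,1]-a[:,1]*b[:,0]).sum(),(a*b).sum())
    R=np.array([[np.cos(t),-np.sin(t)],[np.sin(t),np.cos(t)]]); T=B.mean(0)-R@A.mean(0)
    print("t,th",T,t,"res mm",np.round(1e3*(B-A@R.T-T),1).tolist()); return R,T
H=np.array([[95,95],[-175,95],[-175,75],[75,75],[75,-40],[95,-40]])/1e3
W=ray(i,c([(40,501),(518,568),(521,540),(88,478),(157,320),(122,314)]),.018)[:,:2]
R,T=rigid(H,W)
pv=ray(i,c([(511,388)]),.031)[0,:2]; pt=ray(i,c([(390,252)]),.060)[0,:2]
for n,p in(("pivot",pv),("pin",pt)): print(n,p,R.T@(p-T))
tw=ray(i,c([(362,33),(555,80),(471,224),(262,174)]),.011)[:,:2]
print(tw)
rigid(np.array([[75,-75],[-75,-75],[-75,75],[75,75]])/1e3,tw)
for n,p in(("muller",(352,335)),("dish",(335,157)),("jar",(369,172))): print(n,ray(i,[p],0)[0,:2])
E
python3 m.py
```

```text
t,th [0.64510789 0.17687065] 0.1029127461460585 res mm [[-3.3, -1.0], [1.3, -0.7], [3.1, 2.2], [-3.4, 0.3], [-0.1, 0.1], [2.4, -0.9]]
pivot [0.4999254  0.14917534] [-0.14725952 -0.01263401]
pin [0.59120092 0.09323686] [-0.06221356 -0.07765337]
[[ 0.7085487  -0.14277492]
 [ 0.56174421 -0.12953823]
 [ 0.57201421  0.01516189]
 [ 0.71831416  0.00731689]]
t,th [ 0.64015532 -0.06245859] -0.0698257444027967 res mm [[-1.2, -0.3], [1.6, 2.5], [1.4, -2.4], [-1.9, 0.2]]
muller [0.34057842 0.24084738]
dish [ 0.5307942  -0.35670151]
jar [ 0.41470233 -0.30938209]
```

```bash
cat >> h.py <<'E'
from rig import robot
import json,os
class P: pass
T=np.array([0.64511,0.17687]); th=0.10291
if os.path.exists("holder.json"): a=json.load(open("holder.json")); T=np.array(a[:2]); th=a[2]
def w(p,z): # holder -> world
    c,s=np.cos(th),np.sin(th); return np.array([T[0]+c*p[0]-s*p[1],T[1]+s*p[0]+c*p[1],z])
def ori(phi,flip=None): # tool y along holder angle phi, pointing down
    def f(p): y=np.array([np.cos(p),np.sin(p),0]); z=np.array([0,0,-1.]); return np.c_[np.cross(y,z),y,z]
    return f(phi+th)
def best(p,phi):
    q0=robot.get_state()['qpos']; o=[]
    for f in(phi,phi+np.pi):
        q=robot.ik(p,ori(f))
        if q is not None: o.append((np.abs(np.array(q)-q0).max(),f))
    return min(o)[1]
PV=np.array([-.149,-.011])
def pin(j,r=.104): a=np.arctan2(-61,84)-j; return PV+r*np.array([np.cos(a),np.sin(a)])
def tang(j): return np.arctan2(-61,84)-j-np.pi/2
def st(m=''):
    s=robot.get_state(); print(m,round(s['time'],2),np.round(s['ee_pos'],4),"F",np.round(s['force'],1),"op",round(s['opening'],3))
def shot(n,f):
    i=robot.camera_info(n); im=robot.grab_frame(n); cv2.imwrite(f"pics/{f}.png",im[:,:,::-1]); i={k:np.array(v).tolist() for k,v in i.items()}; json.dump(i,open(f"pics/{f}.json","w"))
E
python3 - <<'E'
from h import *
robot.gripper_to(.04)
p=w(pin(0),.14); f=best(p,tang(0)); d=f-tang(0); print("flip",d)
robot.move_ptp(p,ori(f)); st('above')
print(robot.move_linear(w(pin(0),.044),.15,threshold=8)); st('down')
for j in np.linspace(.2,.85,5):
    lead=.013/.104
    robot.move_linear(w(pin(min(j+lead,.95)),.044),.08,frame=ori(tang(j)+d)); st(round(j,2))
robot.move_linear(w(pin(.95),.14),.2); st('up')
E
```

```text
flip 3.141592653589793
above 4.0 [0.5882 0.0976 0.1399] F [-0.1 -1.7 -0.1] op 0.04
False
down 4.79 [0.5884 0.0988 0.0448] F [-0.9  0.3  0.2] op 0.04
0.2 5.36 [0.5676 0.0729 0.0449] F [3.1 2.3 3.5] op 0.04
0.36 5.72 [0.5539 0.0626 0.0444] F [3.2 0.8 1.3] op 0.04
0.52 6.08 [0.5382 0.0548 0.0439] F [ 1.5 -0.5 -1.3] op 0.04
0.69 6.43 [0.5223 0.0497 0.044 ] F [0.8 0.6 0.9] op 0.04
0.85 6.76 [0.5085 0.0473 0.0441] F [ 1.1 -0.1 -0.7] op 0.04
up 7.39 [0.5079 0.0468 0.1393] F [-0.1 -0.2 -0.7] op 0.04
```

Run:
```python
from h import *
p=w((-.03,-.12),.40); f=best(p,0); 
try: robot.move_ptp(p,ori(f))
except robot.PlanningError: robot.move_ptp(w((-.03,-.12),.32),ori(f))
st(); print(robot.get_state()['tool_rot'].round(2).tolist()); robot.pause(.3); shot("wrist","w1")
a=cv2.imread("pics/w1.png"); print(robot.camera_info("wrist"))
cv2.imwrite("pics/w1v.png",a)
```

```text
8.5 [0.6272 0.0543 0.3982] F [ 0.4  1.1 -1.6] op 0.04
[[-0.1, 0.99, -0.0], [0.99, 0.1, -0.0], [-0.0, -0.0, -1.0]]
{'fx': 321.4620962257993, 'fy': 321.4620962257993, 'cx': 321.7251101310991, 'cy': 200.74076140796794, 'dist': array([0.00717923, 0.        , 0.        , 0.        , 0.        ]), 'rvec': array([-2.8984577 , -0.15064446, -0.0164227 ]), 'tvec': array([-0.62972194, -0.07662228,  0.55906533])}
```

View pics/w1.png

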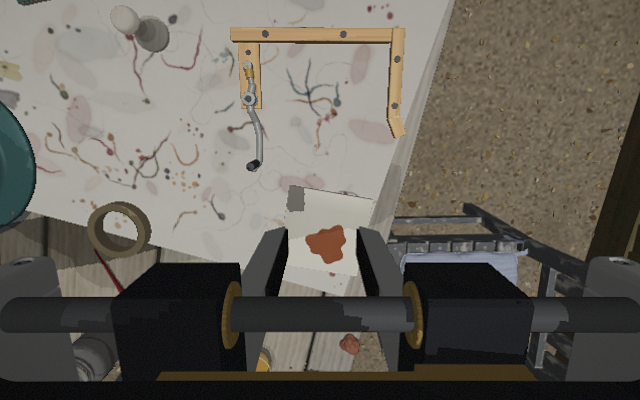

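Arm is back (pin at (253,166)). The holder spans (230–405, 27–138), and the tile's near corners are at (288,186) and (374,200). I'll zoom to refine.

Run:
```python
import cv2
a=cv2.imread("pics/w1.png")[20:168,222:418]
cv2.imwrite("pics/c2.png",cv2.resize(a,None,fx=4,fy=4,interpolation=cv2.INTER_CUBIC))
```

```text
(no output)
```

View pics/c2.png

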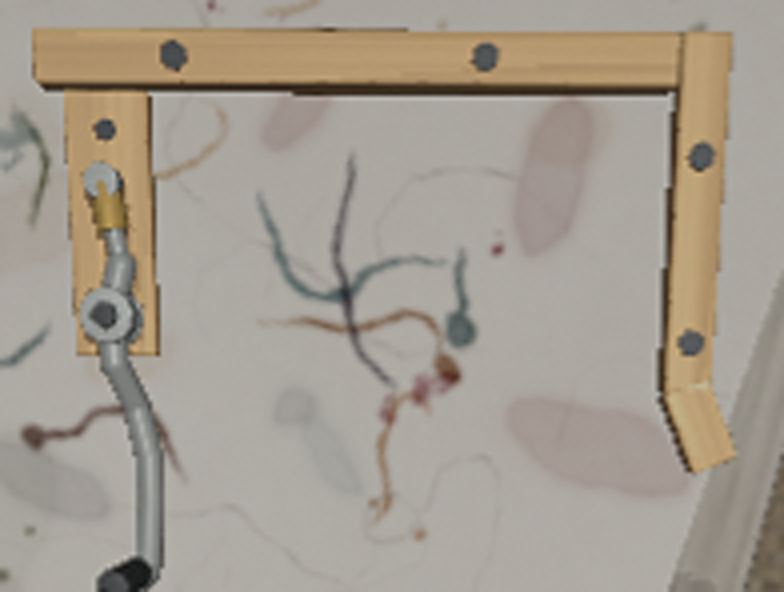

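Run:
```python
from h import *
i={k:np.array(v) for k,v in json.load(open("pics/w1.json")).items()}
c=lambda L:[((x+.5)/4-.5+222,(y+.5)/4-.5+20) for x,y in L]
H=np.array([[95,95],[-175,95],[-175,75],[75,75],[75,-40],[95,-40]])/1e3
W=ray(i,c([(732,33),(33,28),(38,82),(679,87),(668,388),(710,386)]),.018)[:,:2]
a=H-H.mean(0);b=W-W.mean(0); t=np.arctan2((a[:,0]*b[:,1]-a[:,1]*b[:,0]).sum(),(a*b).sum())
R=np.array([[np.cos(t),-np.sin(t)],[np.sin(t),np.cos(t)]]); TT=W.mean(0)-R@H.mean(0)
print(TT,t,np.round(1e3*(W-H@R.T-TT),1).tolist())
print("pivot",R.T@(ray(i,c([(105,314)]),.031)[0,:2]-TT))
e=ray(i,[(288.5,186),(374,200)],.011)[:,:2]; print("tile +y edge",e,np.arctan2(*(e[1]-e[0])[::-1]),np.linalg.norm(e[1]-e[0]), (e-TT)@R)
json.dump([*TT,t],open("holder.json","w"))
```

```text
[0.64825928 0.17364183] 0.10244327393434591 [[-1.1, -2.3], [1.2, -0.6], [1.7, 0.5], [-0.5, -1.2], [0.8, 1.6], [-2.2, 2.1]]
pivot [-0.14918117 -0.01093375]
tile +y edge [[5.73847871e-01 9.85375616e-03]
 [7.25316171e-01 4.80302819e-04]] -0.061805111744898014 0.1517580553445466 [[-0.09077094 -0.15531976]
 [ 0.05894468 -0.18013385]]
```

```bash
cat > a.py <<'E'
from h import *
Z=.0235
robot.gripper_to(.094)
p=w((-.15,-.238),.12); f=best(p,np.pi/2); robot.move_ptp(p,ori(f)); st()
print(robot.move_linear(w((-.15,-.238),Z),.12,threshold=10)); st('down')
print(robot.move_linear(w((-.092,-.238),Z),.05,threshold=15)); st('pushed x')
robot.move_linear(w((-.13,-.238),Z),.15)
robot.move_linear(w((-.13,-.238),.10),.2)
p=w((-.006,-.36),.10); f=best(p,0); robot.move_ptp(p,ori(f)); st()
print(robot.move_linear(w((-.006,-.36),Z),.12,threshold=10)); st('down')
print(robot.move_linear(w((-.006,-.19),Z),.07,threshold=15)); st('pushed y')
shot("side","s2")
a=cv2.imread("pics/s2.png")[140:340,160:420]; cv2.imwrite("pics/s2c.png",cv2.resize(a,None,fx=3,fy=3,interpolation=cv2.INTER_CUBIC))
E
python3 a.py
```

```text
11.06 [ 0.5243 -0.0781  0.1207] F [-0.2 -0.2 -0.5] op 0.094
False
down 12.01 [ 0.5238 -0.0784  0.0241] F [-0.7  0.1  0.6] op 0.094
False
pushed x 13.32 [ 0.5812 -0.0729  0.0234] F [-3.7 -3.   2.7] op 0.094
 15.41 [ 0.6782 -0.1848  0.099 ] F [-0.1  0.7  0.5] op 0.094
False
down 16.2 [ 0.6795 -0.1854  0.0242] F [ 0.7  0.1 -0.1] op 0.094
False
pushed y 18.77 [ 0.6618 -0.0161  0.0235] F [-0.4 -3.5  1.7] op 0.094
```

View pics/s2c.png

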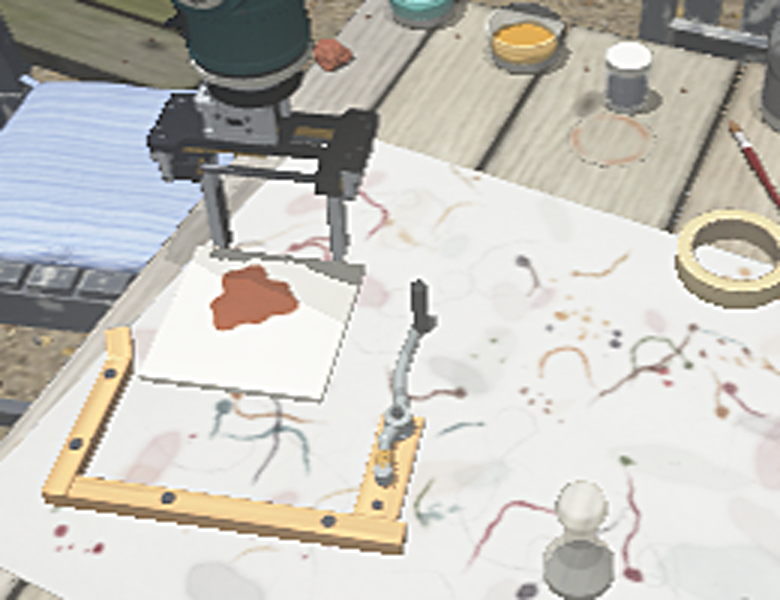

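The tile is square in front of the mouth (corners at crop (140,377) and (322,400)). The arm is still back. I'll check clearance and continue.

```bash
cat > b.py <<'E'
from h import *
Z=.0235
i=robot.camera_info("side")
e=ray(i,[(160+140/3-.3,140+376/3-.3),(160+322/3-.3,140+400/3-.3)],[.011,.011])[:,:2]
c,s=np.cos(th),np.sin(th); eh=(e-T)@np.array([[c,-s],[s,c]]); print(eh)
if eh[0,0]>.079: raise SystemExit
print(robot.move_linear(w((-.006,-.10),Z),.06,threshold=12)); st('y1')
print(robot.move_linear(w((-.006,-.075),Z),.03,threshold=12)); st('y2')
c,s=np.cos(th),np.sin(th); p=robot.get_state()['ee_pos'][:2]-T; print("holder tcp",c*p[0]+s*p[1],-s*p[0]+c*p[1])
shot("side","s3")
a=cv2.imread("pics/s3.png")[180:340,160:360]; cv2.imwrite("pics/s3c.png",cv2.resize(a,(750,600),interpolation=cv2.INTER_CUBIC))
E
python3 b.py
```

```text
[[ 0.06368282 -0.0267693 ]
 [-0.08486722 -0.02600998]]
False
y1 20.48 [0.6525 0.0736 0.0235] F [ 1.1 -2.8  2.8] op 0.094
True
y2 21.03 [0.6507 0.0876 0.0232] F [ 0.6 -1.9  2.6] op 0.094
holder tcp -0.0063248360876273085 -0.08582896824760736
```

View pics/s3c.png

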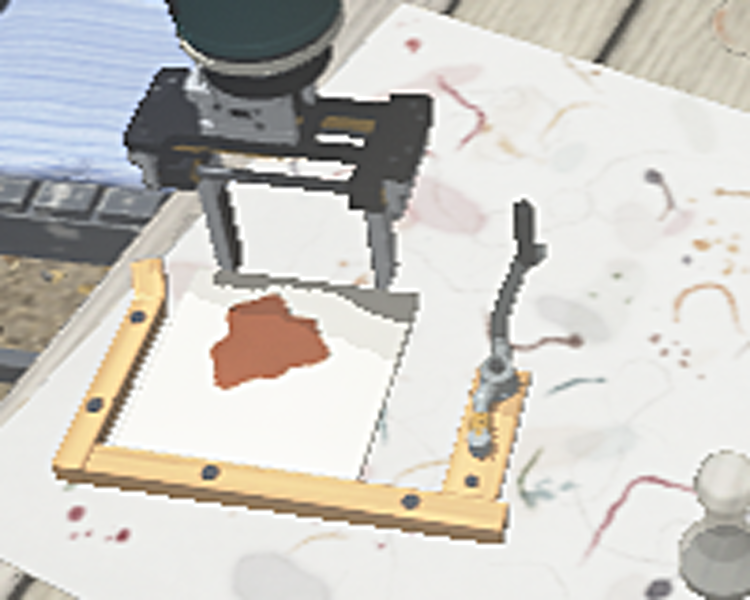

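```bash
cat > c.py <<'E'
from h import *
Z=.0235
def hold(m):
    st(m); c,s=np.cos(th),np.sin(th); p=robot.get_state()['ee_pos'][:2]-T; print("  holder tcp",c*p[0]+s*p[1],-s*p[0]+c*p[1])
robot.move_linear(w((-.006,-.12),Z),.15); robot.move_linear(w((-.006,-.12),.10),.2)
robot.gripper_to(.07)
p=w((-.108,.012),.10); f=best(p,np.pi/2); robot.move_ptp(p,ori(f)); st()
print(robot.move_linear(w((-.108,.012),Z),.12,threshold=10)); hold('down')
print(robot.move_linear(w((-.07,.012),Z),.03,threshold=12)); hold('x')
robot.move_linear(w((-.102,.012),Z),.1); robot.move_linear(w((-.102,.012),.10),.2)
p=w((0,-.115),.10); f=best(p,0); robot.move_ptp(p,ori(f))
print(robot.move_linear(w((0,-.115),Z),.12,threshold=10)); hold('down')
print(robot.move_linear(w((0,-.075),Z),.03,threshold=12)); hold('y')
robot.move_linear(w((0,-.12),Z),.15); robot.move_linear(w((0,-.12),.16),.2)
shot("side","s4")
a=cv2.imread("pics/s4.png")[180:340,160:360]; cv2.imwrite("pics/s4c.png",cv2.resize(a,(750,600),interpolation=cv2.INTER_CUBIC))
E
python3 c.py
```

```text
23.64 [0.54  0.174 0.1  ] F [ 0.5 -0.1  0.2] op 0.07
False
down 24.43 [0.54   0.1745 0.024 ] F [-0.1  0.6  0.6] op 0.07
  holder tcp -0.10758067498726513 0.011907623102290602
True
x 25.19 [0.5599 0.1765 0.023 ] F [-1.2  0.8 -1.1] op 0.07
  holder tcp -0.08760741322192213 0.01185943044089876
False
down 27.88 [0.6604 0.0591 0.0241] F [ 0.4 -0.4  0.6] op 0.07
  holder tcp 0.0003856209802594844 -0.11514706732288156
True
y 28.82 [0.6567 0.0883 0.0233] F [-0.4 -2.   2. ] op 0.07
  holder tcp -0.0003051376913262068 -0.08577760659586961
```

View pics/s4c.png

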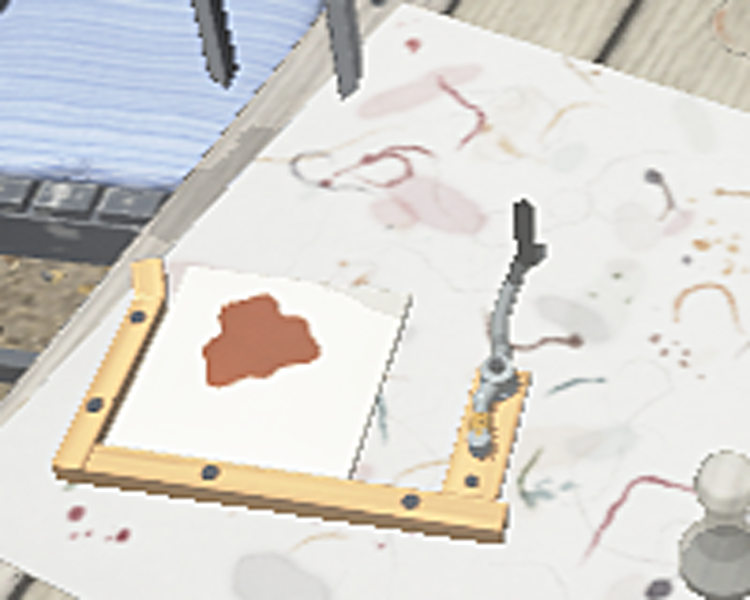

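Run:
```python
from h import *
i=robot.camera_info("side")
for off in(0,-.005):
    q=proj(i,[w((x+off,y),.011) for x,y in((.075,-.075),(-.075,-.075),(-.075,.06))]+[w((.075,-.04),.018),w((.075,.075),.018),w((-.175,.075),.018),w((-.175,.095),.018)])
    print(((q-[160,180]+.5)*3.75-.5).round(0).tolist())
def hf(P):
    c,s=np.cos(th),np.sin(th); return (P[:,:2]-T)@np.array([[c,-s],[s,c]])
print(hf(ray(i,[(160+x/3.75-.4,180+y/3.75-.4) for x,y in((178,263),(411,296),(380,395))],.011)))
# wrist look, straight down
p=w((-.02,-.10),.30); f=best(p,0); robot.move_ptp(p,ori(f)); robot.pause(.3); shot("wrist","w5"); st()
a=cv2.imread("pics/w5.png"); cv2.imwrite("pics/w5c.png",cv2.resize(a[0:200,200:466],(798,600),interpolation=cv2.INTER_CUBIC))
```

```text
[[185.0, 262.0], [407.0, 290.0], [349.0, 461.0], [164.0, 295.0], [94.0, 441.0], [510.0, 498.0], [502.0, 528.0]]
[[192.0, 263.0], [415.0, 291.0], [357.0, 462.0], [164.0, 295.0], [94.0, 441.0], [510.0, 498.0], [502.0, 528.0]]
[[ 0.07926733 -0.07387627]
 [-0.07855213 -0.07025663]
 [-0.08006628  0.00994882]]
 31.07 [0.6385 0.0719 0.2995] F [-0.  -0.1  0.4] op 0.07
```

View pics/w5c.png

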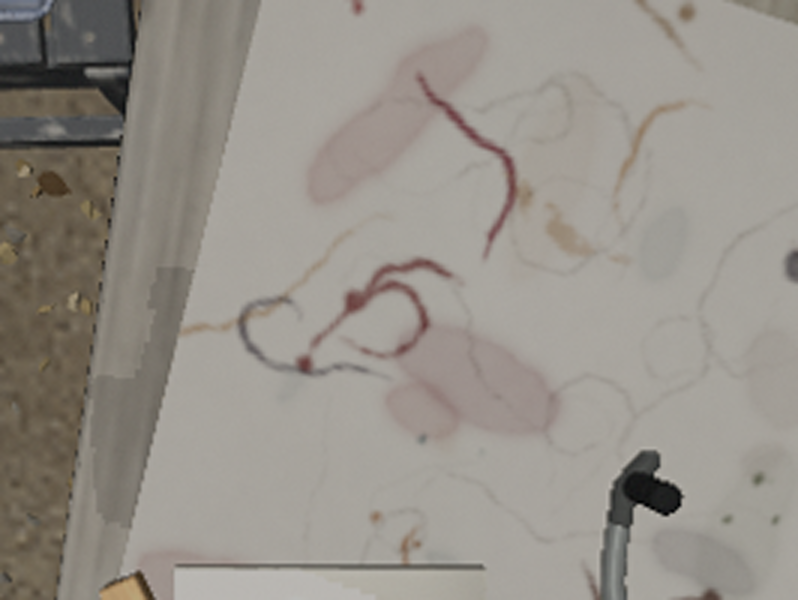

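The camera was flipped. It shows only the tile's −y edge, at crop (175,566)–(485,566), and that edge is square to the tool.

Run:
```python
from h import *
def hf(P):
    c,s=np.cos(th),np.sin(th); return (P[:,:2]-T)@np.array([[c,-s],[s,c]])
i={k:np.array(v) for k,v in json.load(open("pics/w5.json")).items()}
print(hf(ray(i,[(200+(x+.5)/3-.5,(y+.5)/3-.5) for x,y in((175,568),(485,568))],.011)).round(4))
# camera towards side-bar: other half turn, from a pose nearer -y
p=w((-.02,-.16),.30); f=best(p,0)+np.pi
q=robot.ik(p,ori(f)); print(q)
if q is not None:
    robot.move_ptp(p,ori(f)); robot.pause(.3); shot("wrist","w6"); st()
    a=cv2.imread("pics/w6.png"); cv2.imwrite("pics/w6c.png",cv2.resize(a[0:200,200:466],(798,600),interpolation=cv2.INTER_CUBIC))
```

```text
[[ 0.0705 -0.0758]
 [-0.0768 -0.0758]]
[-0.34268914  0.41618744  0.38427667  1.47863852 -0.15898441  1.27758263
  0.1603211 ]
 34.01 [0.6447 0.0125 0.3   ] F [0.2 0.5 0.6] op 0.07
```

View pics/w6c.png

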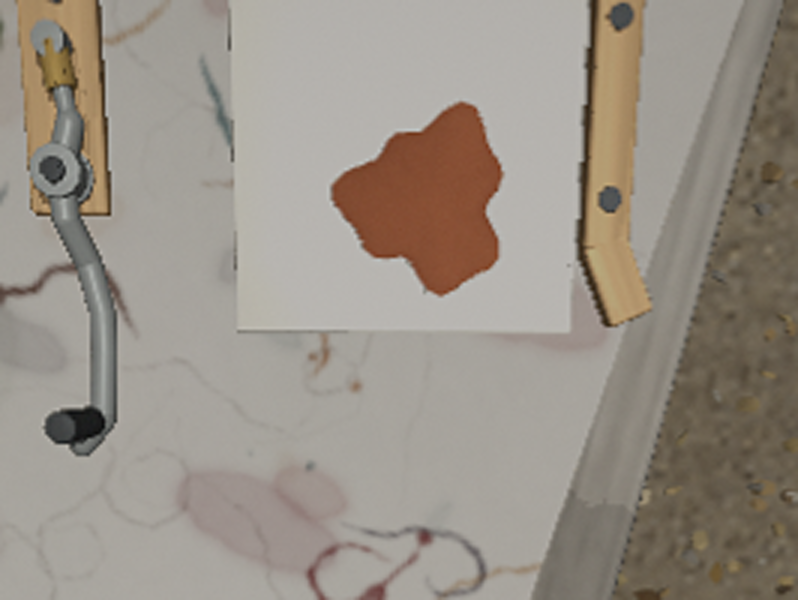

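Run:
```python
from h import *
def hf(P):
    c,s=np.cos(th),np.sin(th); return (P[:,:2]-T)@np.array([[c,-s],[s,c]])
i={k:np.array(v) for k,v in json.load(open("pics/w6.json")).items()}
g=lambda L,z:(1e3*hf(ray(i,[(200+(x+.5)/3-.5,(y+.5)/3-.5) for x,y in L],z))).round(1).tolist()
print("tile",g(((571,330),(238,329),(585,20),(231,20),(236,200)),.011))
print("bar top",g(((594,20),(588,200),(587,245),(630,240),(642,20)),.018))
print("bar foot",g(((584,100),(578,245)),0),"pivot",g([(55,167)],.031),"pin",g([(63,428)],.06))
```

```text
tile [[72.1, -74.5], [-77.4, -74.1], [71.4, 49.8], [-76.3, 49.8], [-76.5, -20.1]]
bar top [[73.7, 47.6], [75.1, -21.2], [75.7, -39.4], [94.2, -37.3], [93.4, 47.6]]
bar foot [[74.9, 22.2], [75.5, -37.3]] pivot [[-148.2, -10.8]] pin [[-143.9, -115.0]]
```

Tile is about 2.5 mm short in x, so I'll push +x again, more firmly.

```bash
cat > d.py <<'E'
from h import *
Z=.0235
def hold(m):
    st(m); c,s=np.cos(th),np.sin(th); p=robot.get_state()['ee_pos'][:2]-T; print("  holder tcp",c*p[0]+s*p[1],-s*p[0]+c*p[1])
p=w((-.106,.010),.10); f=best(p,np.pi/2); robot.move_ptp(p,ori(f)); st()
print(robot.move_linear(w((-.106,.010),Z),.12,threshold=10)); hold('down')
print(robot.move_linear(w((-.09,.010),Z),.04,threshold=20)); hold('x0')
print(robot.move_linear(w((-.075,.010),Z),.015,threshold=22)); hold('x')
robot.pause(.3); hold('x settled')
E
python3 d.py
```

```text
35.12 [0.5427 0.1722 0.1006] F [-0.6 -1.1  0.1] op 0.07
False
down 35.92 [0.5423 0.1728 0.0241] F [ 0.9 -0.6 -0.2] op 0.07
  holder tcp -0.10550231263001315 0.010014789892765885
False
x0 36.47 [0.5577 0.1743 0.0234] F [-0.6  0.  -0.6] op 0.07
  holder tcp -0.09000414794186622 0.009937651125762377
True
x 37.05 [0.5624 0.1747 0.0228] F [-0.8 -0.5  0.4] op 0.07
  holder tcp -0.08531234026209436 0.009855521427744672
x settled 37.35 [0.5624 0.1747 0.0227] F [-0.5 -0.7  0.8] op 0.07
  holder tcp -0.08527464817066131 0.009781485910794493
```

Snug now: the finger stops match on both axes. Next is releasing the arm.

```bash
cat > e.py <<'E'
from h import *
robot.move_linear(w((-.104,.010),.0235),.1); robot.move_linear(w((-.104,.010),.14),.25)
robot.gripper_to(0.0)
k=.0195/.104; j0=.9+k+.22
p=w(pin(j0),.14); f=best(p,tang(.75)); d=f-tang(.75)
robot.move_ptp(p,ori(f)); st()
print(robot.move_linear(w(pin(j0),.044),.15,threshold=10)); st('down')
for j in (.9,.78,.66,.56,.5):
    robot.move_linear(w(pin(j+k),.044),.06); st(j)
robot.pause(.8)
q=robot.get_state()['ee_pos']; q[2]=.16; robot.move_linear(q,.2)
p=w((-.06,-.20),.30); robot.move_ptp(p,ori(best(p,0))); robot.pause(.3); shot("side","s7"); st()
a=cv2.imread("pics/s7.png")[180:340,160:360]; cv2.imwrite("pics/s7c.png",cv2.resize(a,(750,600),interpolation=cv2.INTER_CUBIC))
E
python3 e.py
```

```text
40.46 [0.4746 0.0476 0.1401] F [ 0.1  0.2 -0.3] op 0.0
False
down 41.25 [0.4746 0.0471 0.0445] F [ 0.5  0.2 -0.3] op 0.0
0.9 41.78 [0.4966 0.0433 0.0439] F [-3.1 -1.6  2.8] op 0.001
0.78 42.14 [0.5091 0.0438 0.0439] F [-1.6 -0.1  1.2] op 0.001
0.66 42.5 [0.5219 0.0454 0.044 ] F [-0.6 -0.3 -0.7] op 0.0
0.56 42.83 [0.532  0.0481 0.044 ] F [ 0.2 -0.6  0.1] op 0.001
0.5 43.08 [0.5379 0.0501 0.044 ] F [-0.1  0.3 -0.1] op 0.0
 45.7 [ 0.6088 -0.0311  0.2995] F [ 0.1  0.1 -1.2] op 0.001
```

View pics/s7c.png

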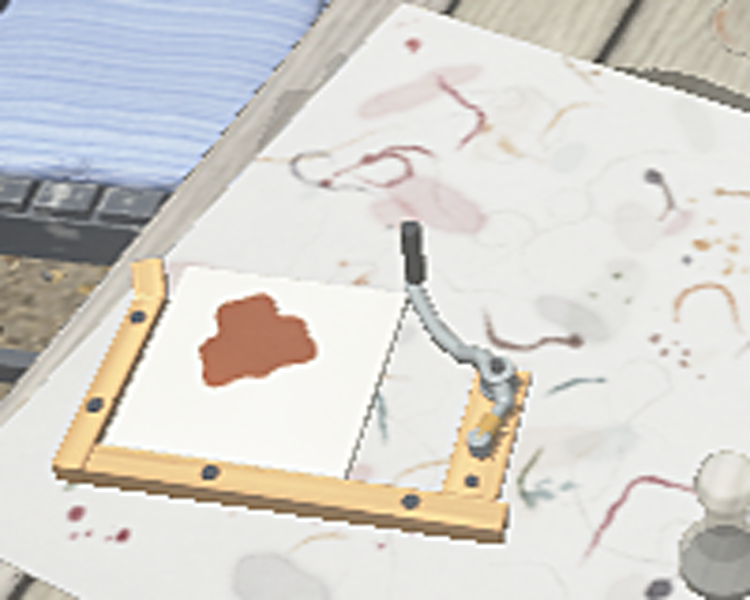

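The arm bears on the free corner, with the pin top at (410,225) and the tile tight to both bars. I'll check the angle numerically, then hand in.

Run:
```python
from h import *
i=robot.camera_info("side"); c,s=np.cos(th),np.sin(th)
h=((ray(i,[(160+410/3.75-.4,180+226/3.75-.4)],.06)[:,:2]-T)@np.array([[c,-s],[s,c]]))[0]-PV
j=np.arctan2(-61,84)-np.arctan2(h[1],h[0]); print(h,j)
if .08<j<.28: print(robot.sign_off())
```

```text
[ 0.07052263 -0.07430366] 0.18341153544131816
the job is handed in; nothing more can be done
None
```

The tile is clamped against both fixed edges and the arm has sprung shut on its free corner at about 0.18 rad, measured from the camera. I handed the job in at about 46 s; no verdict came back.

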